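Tools back into the foam drawer

TASK

Put the two tools lying on the bench away in the shallow grey tool drawer: pull the drawer right out, press the long-nose pliers and the screwdriver fully down into the foam cutouts that match their shapes, then push the drawer shut. Leave the other things on the bench as they are.

Things in the scene. Friction and masses are not known exactly. Their poses are not given: they have to be found in the camera images.
- drawer (a joint): how far the drawer is pulled out of the low grey chest, in m: 0 shut, 0.22 right out (end stop). It starts a little ajar and slides with about 2 N of friction.
- chest: low grey tool chest with one drawer, fixed to the bench, 290 wide, 290 deep, 85 mm high, facing the robot; origin at the bench under the middle of its front. x points into the chest, y along its front, z up.
- drawer_handle (a point): middle of the drawer's steel bar handle: level bar 10 mm thick, 100 mm long, 52 mm above the bench, 35 mm in front of the drawer's face, so that 30 mm are free between bar and face. Axes as the chest's: pull along -x, push along +x; y along the bar. The face is 290 wide, its upper edge 74 mm above the bench.
- drawer_front (a point): middle of the upper edge of the drawer's front, 74 mm above the bench; axes as the chest's. The drawer holds a dark foam sheet 255 long (x), 264 mm wide (y), its surface 36 mm above the bench, with three cutouts: for the pliers (at +y), for the screwdriver (in the middle), and one (at -y) that already holds side cutters. Springy foam lips pinch a tool in its cutout, so it must be pressed in.
- pliers_center (a point): long-nose pliers, closed, lying flat; the point is the middle of their joint (near the centre of mass), half-way up, 6 mm above their underside. The joint is a steel block 24 long (x), 20 wide (y), 12 mm thick, to be gripped across its 20 mm. x points to the tip of the nose.
- pliers: the pliers as a whole: 156 mm long, bare steel with dark grips, about 130 g. Origin under the middle of the joint, 6 mm below pliers_center; same axes. The nose ends 62 mm from the joint and tapers from 12 to 5 mm; towards -x two handles 12 mm thick spread to 50 mm overall and end 94 mm from the joint.
- driver_center (a point): screwdriver lying flat; the point is the middle of its round dark handle, half-way up, 13 mm above its underside. Handle 90 mm long, 25 mm in diameter. x points to the tip of the blade.
- driver: the screwdriver as a whole: 150 mm long, about 90 g. Origin under the middle of the handle, 13 mm below driver_center; same axes. The 6 mm steel blade ends 105 mm from the middle of the handle, the butt 45 mm from it; eight-sided collars 26 mm across at both ends of the handle keep it from rolling.
- pliers_place (a point): in the drawer (moves with it, axes as the chest's): where the middle of the pliers' joint lies when they are home, nose towards the drawer's front (pliers' x along this -x). Cutout floor 6 mm below, foam surface 4 mm above; play 2.5 mm all round; finger recess at the joint 36 long (x), 74 mm wide (y). Laid in, they stay about 6 mm too high; 4 to 12 N on the joint snaps them home.
- driver_place (a point): in the drawer (moves with it, axes as the chest's): where the middle of the screwdriver's handle lies when it is home, blade towards the chest (its x along this +x). Cutout floor 13 mm below, foam surface 5 mm above; play 2.5 mm all round; finger recess at the middle 36 long (x), 76 mm wide (y). Laid in, it stays about 8 mm too high; 4 to 12 N on the middle snaps it home.
- phone: bystander: black phone 148 x 72 x 9 mm, lying flat; origin under its middle
- meter: bystander: grey hand meter 180 x 86 x 47 mm, lying flat; origin under its middle
- spudger: bystander: blue plastic pry stick 156 x 10 x 6 mm; origin under its middle
- tweezers: bystander: steel tweezers 134 x 15 x 9 mm; origin under their middle
- screw_jar: bystander: small glass screw jar, 48 mm across, 42 mm high; origin under its middle
Mind the look-alikes: they are no part of the job. What is shaped like the driver but orange is not meant.

How it is judged:
On the way, in this order (a step that is already met when the one before it is completed fails the run):
1. the drawer is pulled right out (at least 195 mm of its 220 mm) (value of joint drawer above 0.195 m), for 0.1 s.
2. one of the two tools is home in its own cutout (((horizontal distance between pliers_center and pliers_place below 0.007 m and z of pliers_center in the frame of pliers_place between -0.003 and 0.003 m and angle between the x axis of pliers_center and the x axis of pliers_place, either way round below 0.08 rad) or (horizontal distance between driver_center and driver_place below 0.007 m and z of driver_center in the frame of driver_place between -0.003 and 0.003 m and angle between the x axis of driver_center and the x axis of driver_place, either way round below 0.08 rad))), for 0.2 s.
3. both tools are home in their own cutouts (horizontal distance between pliers_center and pliers_place below 0.007 m and z of pliers_center in the frame of pliers_place between -0.003 and 0.003 m and angle between the x axis of pliers_center and the x axis of pliers_place, either way round below 0.08 rad and horizontal distance between driver_center and driver_place below 0.007 m and z of driver_center in the frame of driver_place between -0.003 and 0.003 m and angle between the x axis of driver_center and the x axis of driver_place, either way round below 0.08 rad), for 0.2 s.
At the end, for the whole second after the job is handed in: The drawer is shut (within 8 mm), and in it the pliers and the screwdriver lie at rest, each fully home in its own cutout: middle within 7 mm sideways and 3 mm in height of its place, and in line with it within 0.08 rad (all of step 3 and value of joint drawer between -0.005 and 0.008 m and linear speed of each of pliers, driver below 0.02 m/s); the robot touches nothing.
It fails at once if a bystander (phone, meter, pry stick, tweezers, screw jar) is moved by more than 25 mm (distance of any of phone, meter, spudger, tweezers, screw_jar from where it was at the start of the episode above 0.025 m).
It also fails if it takes over 72 s, if anything falls off the work surface, if the arm or the gripper's body presses on something with over 40 N, if the wrist force passes 120 N, or if a joint passes its speed limit or range.

ROBOT

A 7-joint arm with a two-finger parallel gripper is mounted at the origin on the work surface. World frame = base frame: x ahead of the robot, y to its left, z up, the work surface at z = 0. Lengths are in m, angles in rad, forces in N, time in s.
With the tool pointing down it reaches from about 0.425 to 0.925 m from the base axis. Payload 6.8 kg.
Tool frame: the origin (TCP) lies at the very end of the fingers, on their centre line; the grasp point (between the pads) lies 19 mm behind it; z points along the fingers, y is the line along which they close (so a half turn about z gives the same grasp; the last joint's range is limited). The gripper opens to 85 mm and grips with 20 to 120 N. Pads are 22 mm wide; open, the fingers measure 114 mm over their backs; the gripper's body (76 mm by 85 mm) begins 54 mm behind the grasp point. The pads swing forward as they close: fully open they stand 13 mm farther back than shut.
Start: joints at [-1.355, 0.477, 0.022, 1.555, -0.011, 1.109, -0.083], TCP at [0.215, 0.64, 0.231] pointing down, gripper open.
Joint ranges: [-2.96, 2.96], [-0.34, 2.1], [-1.41, 1.46], [0.24, 2.44], [-1.37, 4.51], [0.17, 1.92], [-2.96, 2.96]. Speed limits (rad/s): [2.39, 2.39, 3.14, 3.14, 3.14, 3.14, 3.14].

INTERFACE

Orientations are given as a rotation vector (axis times angle).
In Python, from bench import monitor, optics, r gives the robot as it stands.
- The arm moves only by the shell command python3 -m crank 'ROWS' [OPENING] [FORCE]. ROWS is JSON, a list of rows, each a list of 2 entries, a list of its own where there are three numbers: the shift along the tool's x, y, z in cm, then the turn, a rotation vector about the tool's x, y, z in rad. A call has 1 to 5 rows; each row shifts and turns the commanded pose from where the row before left it, along the tool's axes as they then stand; what a row does not reach is not made up. A row lasts 1/10 s, in which the tool goes at most 50 mm and 8.59 degrees, less where a joint would pass 70% of its speed; a pose out of reach is approached as far as the arm can. A call is refused whole if a number of a shift passes 5 or a number of a turn 0.15, either way. A call with a gripper value outside its range is refused whole. OPENING is the finger opening in cm, from 0 to 8.54, set as the call begins (- or left out, the last holds). The fingers move at their own pace and stop on an object; FORCE is the grip in N (left out, the last holds). Time passes only in rows, so rows that do not move let the fingers close. It gives the time, the measured TCP pose, the force, the opening and the grip force at its end, in the units of the state.
- monitor.get_obs(): the state, without advancing time (a new reading comes with each control period).
- optics.grab_frame(name): name is "scene" or "top" or "wrist"; returns (picture, depth): 480x640x3 uint8, red, green, blue; 480x640 float32, m along the optical axis (not along the pixel's ray), 0 where there is no reading.
- optics.camera_model(name): a dict with "vertical_fov" (degrees; the focal length in pixels is half the picture's height over the tangent of half this angle, whatever the lens; pixels are square), "cx", "cy" (the principal point, pixels), "R" (3x3) and "t" (3): a world point X has camera coordinates R X + t; the wrist camera has in their place "hand_eye" (4x4, takes a point from camera to tool coordinates, whose origin is the TCP and whose axes are the flange's). Camera axes: x right, y down, z forward; pixel columns grow to the right and rows downward; lengths in m; the calibration is good to about 2 mm. A picture is of the moment at which its call begins: read the wrist's pose just before it. camera_model takes no time and is no camera call.
- r.hand_in(): hands the job in; it is judged then, once.
The state is a dict: "clock": time; "joints": joint angles; "qvel": joint speeds; "tau": joint torques, N m; "tcp_pos": TCP position; "orientation": TCP orientation; "contact_force": force on the tool from outside, world axes, zero at the start; "moment": the same for the moment, N m; "grip_width": finger opening in m; "gripper_force": force on a finger pad.
Only numpy, scipy, OpenCV 4.12 (cv2) and the standard library are available. Lean on these libraries where they do the work, as an engineer would, in place of code of your own. Each camera call takes 0.05 s, during which the arm holds its last target. There are 200 camera calls.

## Working session

There is one attempt and no reset: what is moved stays moved. The work goes in short steps, Python scripts to look and compute and a shell command to move; the robot and the scene stay as the last step left them, time stands still between calls to the robot, and variables do not carry over. Pictures are saved under pics/ and viewed, at most 15 in all, crops included, and the job is handed in when it is done.

```bash
mkdir -p pics; ls
python3 - <<'E'
from bench import monitor, optics, r
import cv2,numpy as np
print(monitor.get_obs())
for n in("top","scene"):
    p,d=optics.grab_frame(n); cv2.imwrite(f"pics/{n}0.png",p[:,:,::-1]); np.savez(f"{n}0.npz",p=p,d=d)
    print(n,optics.camera_model(n))
print(optics.camera_model("wrist"))
E
```

```text
pics
{'clock': 0.0, 'joints': array([-1.35509101,  0.47787016,  0.02233595,  1.55649035, -0.01151071,
        1.10931306, -0.08310506]), 'qvel': array([-1.58905060e-04, -6.90365158e-04, -6.70505866e-04, -1.11638858e-03,
        1.99776220e-03,  3.40533792e-05,  5.30700717e-04]), 'tau': array([ 2.47693833e-04, -5.96447468e+01,  1.60791434e+00, -2.81201237e+01,
        1.24399815e-02,  9.36288794e-03, -1.64868482e-05]), 'tcp_pos': array([0.21458275, 0.63932733, 0.23026227]), 'orientation': array([-5.06361153e-01, -3.10033390e+00,  3.05446042e-03]), 'contact_force': array([ 0.21572243, -0.57723601,  1.35549149]), 'moment': array([ 0.02543165, -0.02254139, -0.01528772]), 'gripper_force': 0.0, 'grip_width': 0.08549919844038345}
top {'vertical_fov': 45.31885393466774, 'cx': 315.97624401169224, 'cy': 238.45067277980988, 'R': array([[ 0.00554707, -0.99960771,  0.0274528 ],
       [-0.98366059, -0.01039468, -0.17973259],
       [ 0.17994744, -0.02600724, -0.98333237]]), 't': array([-0.13346044,  0.56960912,  1.36810824])}
scene {'vertical_fov': 54.723354288266776, 'cx': 320.60749901879456, 'cy': 241.5090026656168, 'R': array([[-0.89466597,  0.44655354,  0.01275651],
       [ 0.30826813,  0.63777588, -0.70584183],
       [-0.32333196, -0.62756025, -0.7082546 ]]), 't': array([ 0.54934136, -0.03769904,  1.48538513])}
{'vertical_fov': 69.26619438417404, 'cx': 317.53588056610903, 'cy': 235.97663647960022, 'hand_eye': array([[-2.97111060e-04, -9.56266597e-01, -2.92496336e-01,
         7.54143117e-02],
       [ 9.99998930e-01, -7.03061088e-04,  1.28276168e-03,
        -6.70279132e-04],
       [-1.43230494e-03, -2.92495642e-01,  9.56265783e-01,
        -1.43057146e-01],
       [ 0.00000000e+00,  0.00000000e+00,  0.00000000e+00,
         1.00000000e+00]])}
```

View pics/top0.png

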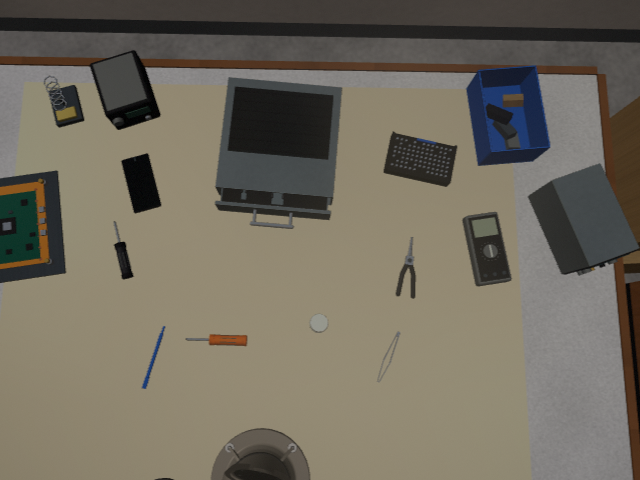

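View pics/scene0.png

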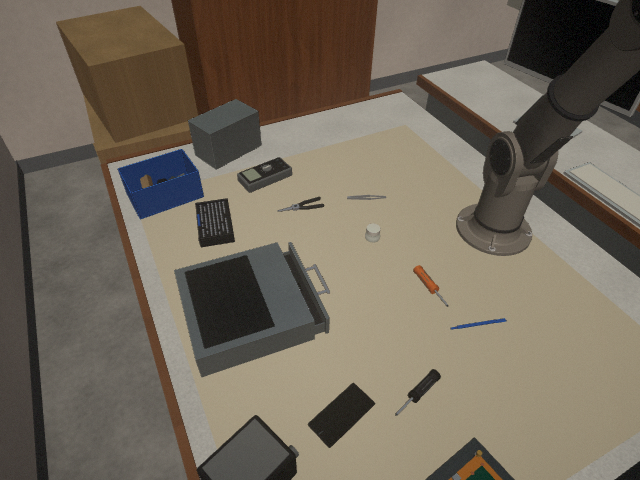

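The top view shows the chest at about (280,140), its handle bar at (272,225), the pliers at (409,262) with the nose up, and the black driver at (123,255) with the blade up. The orange decoy is at (228,340). I'll measure these next.

```bash
cat > h.py <<'E'
from bench import monitor, optics, r
import cv2,numpy as np
from scipy.spatial.transform import Rotation as Ro
def model(n,obs=None):
    m=optics.camera_model(n); f=240/np.tan(np.radians(m['vertical_fov'])/2)
    if 'R' in m: R=np.array(m['R']);t=np.array(m['t'])
    else:
        o=obs or monitor.get_obs(); T=np.eye(4);T[:3,:3]=Ro.from_rotvec(o['orientation']).as_matrix();T[:3,3]=o['tcp_pos']
        W=np.linalg.inv(T@np.array(m['hand_eye']));R=W[:3,:3];t=W[:3,3]
    return f,m['cx'],m['cy'],R,t
def cast(M,uv,z):
    f,cx,cy,R,t=M; uv=np.atleast_2d(uv).astype(float)
    d=np.c_[(uv[:,0]-cx)/f,(uv[:,1]-cy)/f,np.ones(len(uv))]@R; c=-R.T@t
    return c+d*((z-c[2])/d[:,2])[:,None]
def proj(M,X):
    f,cx,cy,R,t=M; c=np.atleast_2d(X)@R.T+t
    return np.c_[f*c[:,0]/c[:,2]+cx,f*c[:,1]/c[:,2]+cy]
def largest(mask,off=(0,0),k=1):
    n,l,s,c=cv2.connectedComponentsWithStats(mask.astype(np.uint8))
    i=1+np.argsort(-s[1:,4])[:k]
    ys,xs=np.where(np.isin(l,i)); return np.c_[xs+off[0],ys+off[1]]
def axis(P):
    c=P[:,:2].mean(0); u,s,v=np.linalg.svd(P[:,:2]-c,full_matrices=False); d=v[0]
    if d[0]<0:d=-d
    q=(P[:,:2]-c)@d; w=(P[:,:2]-c)@np.array([-d[1],d[0]]); return c,d,q,w
E
python3 - <<'E'
from h import *
p=np.load('top0.npz')['p']; M=model('top')
def crop(x0,x1,y0,y1): return p[y0:y1,x0:x1].astype(int),(x0,y0)
g,o=crop(100,142,212,288); m=largest((g.max(2)<60),o)
P=cast(M,m,.015); c,d,q,w=axis(P); print('driver handle',c,d,np.degrees(np.arctan2(d[1],d[0])),q.min(),q.max(),w.min(),w.max(), 'mid',c+d*(q.min()+q.max())/2)
g,o=crop(388,425,230,303); 
bg=np.median(g.reshape(-1,3),0); m=largest(np.abs(g-bg).sum(2)>60,o)
P=cast(M,m,.008); c,d,q,w=axis(P); print('pliers',c,d,np.degrees(np.arctan2(d[1],d[0])),q.min(),q.max(),w.min(),w.max(),'joint~',c+d*(q.max()-.062))
for a in np.linspace(q.min(),q.max(),14): 
    s=np.abs(q-a)<.004; print(round(a-q.max(),3),w[s].min().round(4),w[s].max().round(4))
# chest: handle bar
g,o=crop(262,284,215,232); print(g.mean(2).astype(int)[:,::4])
for u,v,z in[(230,79,.085),(342,88,.085),(336,196,.085),(218,186,.085),(218,204,.074),(330,214,.074),(252,224,.052),(293,227,.052)]: print(u,v,cast(M,(u,v),z)[0].round(4))
E
```

```text
driver handle [0.51842145 0.35173637] [0.95571178 0.29430424] 17.115821236039874 -0.04688335048276011 0.04771748712157019 -0.013314573434822318 0.013524464282627399 mid [0.51882004 0.35185912]
pliers [ 0.49095935 -0.36254738] [ 0.99123261 -0.13212841] -7.592602372686885 -0.060225537775986916 0.09543976784398381 -0.02523789219279134 0.025997642623127235 joint~ [ 0.52410594 -0.36696573]
-0.156 -0.0233 0.0226
-0.144 -0.025 0.026
-0.132 -0.0236 0.0249
-0.12 -0.0223 0.0235
-0.108 -0.0212 0.0225
-0.096 -0.0198 0.0214
-0.084 -0.0185 0.0174
-0.072 -0.012 0.0135
-0.06 -0.0104 0.0105
-0.048 -0.0096 0.011
-0.036 -0.0031 0.0048
-0.024 -0.0042 0.0037
-0.012 -0.0031 0.0028
0.0 -0.0017 0.0011
[[131 130 131 106  64  49]
 [131 131 132 131 131 130]
 [131 130 131 131 131 131]
 [131 132 131 132 132 131]
 [131 132 131 132 131 132]
 [132 132 131 131 130 132]
 [131 130 131 131 131 131]
 [103 112 130 131 129 131]
 [100  98 101 103 111 130]
 [ 97  99 100 100  99 106]
 [ 77  85  93  98  99  99]
 [ 99  75  68  78  86  95]
 [132 131 118  86  76  68]
 [133 132 131 131 131 104]
 [132 132 132 131 132 131]
 [132 132 132 132 132 131]
 [132 131 132 131 131 132]]
230 79 [0.9735 0.0923 0.085 ]
342 88 [ 0.9543 -0.1921  0.085 ]
336 196 [ 0.6712 -0.1766  0.085 ]
218 186 [0.6928 0.1124 0.085 ]
218 204 [0.6502 0.1124 0.074 ]
330 214 [ 0.6283 -0.1625  0.074 ]
252 224 [0.6057 0.0299 0.052 ]
293 227 [ 0.5992 -0.0717  0.052 ]
```

Run:
```python
import cv2
p=cv2.imread('pics/top0.png'); cv2.imwrite('pics/c1.png',cv2.resize(p[70:240,205:350],None,fx=3.5,fy=3.5,interpolation=cv2.INTER_CUBIC)*1)
```

```text
(no output)
```

View pics/c1.png

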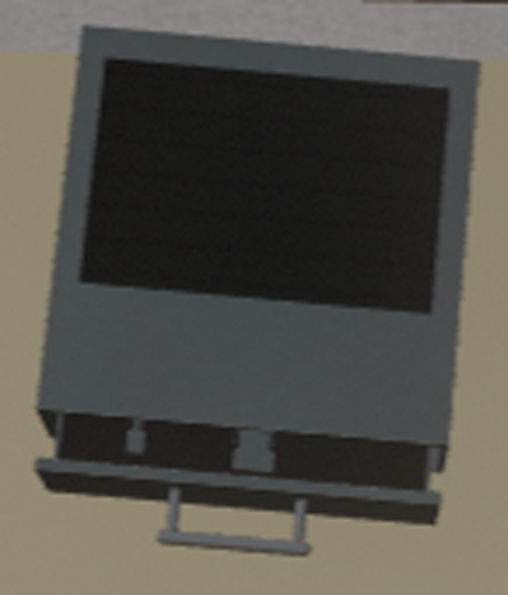

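The crop shows the drawer about 40 mm ajar, with the bar centred near (272,225) in the full image. The chest yaw is about -4.1°. First move: go above the handle.

```bash
cat > go.py <<'E'
# go.py x y z yaw_of_tool_y(deg): what is left to do, in tool axes (cm) now, and turn about tool axes
from h import *
import sys
def go(x,y,z,yaw):
    o=monitor.get_obs(); R=Ro.from_rotvec(o['orientation']); p=o['tcp_pos']
    a=np.radians(yaw); Y=np.array([np.cos(a),np.sin(a),0]); Z=np.array([0,0,-1.]); T=Ro.from_matrix(np.c_[np.cross(Y,Z),Y,Z])
    d=np.array([x,y,z])-p
    yy=R.as_matrix()[:,1]
    print('t',round(o['clock'],2),'pos',p.round(4),'yawY',np.degrees(np.arctan2(yy[1],yy[0])).round(1),'F',np.round(o['contact_force'],1),'w',round(o['grip_width'],4),'q',np.round(o['joints'],2))
    print('shift now axes',(R.inv().apply(d)*100).round(2),'turn',(R.inv()*T).as_rotvec().round(3),'shift after turn',(T.inv().apply(d)*100).round(2))
if __name__=='__main__': go(*map(float,sys.argv[1:]))
E
R='x'; python3 -m crank '[[[-3.6,-3.1,0.5],[0,0,0]],[[-3.6,-3.1,0.5],[0,0,0]],[[-3.6,-3.1,0.5],[0,0,0]],[[-3.6,-3.1,0.5],[0,0,0]],[[-3.6,-3.1,0.5],[0,0,0]]]' 2.6 60
python3 go.py .602 -.021 .14 -4.1
```

```text
clock: 0.6
tcp_pos: [0.3367, 0.4337, 0.2058]
orientation: [-0.506, -3.1, 0.001]
contact_force: [1.3, 0.7, 0.1]
grip_width: 0.026
gripper_force: 0.0
t 0.6 pos [0.3367 0.4337 0.2058] yawY 71.5 F [1.3 0.7 0.1] w 0.026 q [-1.08  0.3   0.07  1.89 -0.03  0.96  0.25]
shift now axes [-39.62 -34.67   6.6 ] turn [-0.     0.     1.319] shift after turn [-43.46  29.71   6.58]
```

```bash
python3 -m crank '[[[-3.7,-3.2,0.5],[0,0,0]],[[-3.7,-3.2,0.5],[0,0,0]],[[-3.7,-3.2,0.5],[0,0,0]],[[-3.7,-3.2,0.5],[0,0,0]],[[-3.7,-3.2,0.5],[0,0,0]]]' >/dev/null
python3 -m crank '[[[-3.7,-3.2,0.5],[0,0,0]],[[-3.7,-3.2,0.5],[0,0,0]],[[-3.7,-3.2,0.5],[0,0,0]],[[-3.7,-3.2,0.5],[0,0,0]],[[-3.7,-3.2,0.5],[0,0,0]]]' >/dev/null
python3 -m crank '[[[0,0,0],[0,0,0.14]],[[0,0,0],[0,0,0.14]],[[0,0,0],[0,0,0.14]],[[0,0,0],[0,0,0.14]],[[0,0,0],[0,0,0.14]]]' >/dev/null
python3 -m crank '[[[0,0,0],[0,0,0.14]],[[0,0,0],[0,0,0.14]],[[0,0,0],[0,0,0.14]],[[0,0,0],[0,0,0.14]],[[0,0,0],[0,0,0]]]' >/dev/null
python3 go.py .602 -.021 .033 -4.1
python3 - <<'E'
from h import *
p,d=optics.grab_frame('wrist'); cv2.imwrite('pics/w1.png',p[:,:,::-1]); np.savez('w1.npz',p=p,d=d)
M=model('wrist'); print(proj(M,[[.602,-.021,.057],[.6057,.029,.057],[.599,-.0717,.057]]))
E
```

```text
t 2.6 pos [0.5847 0.0148 0.1559] yawY -0.8 F [ 0.6  0.6 -0.2] w 0.0257 q [-0.57  0.46  0.57  1.88 -0.32  0.89  0.15]
shift now axes [-3.55  1.79 12.29] turn [-0.001  0.001  0.058] shift after turn [-3.45  1.98 12.29]
[[341.97730453 281.56959241]
 [347.87982798 217.45444258]
 [337.56399327 339.69594705]]
```

View pics/w1.png

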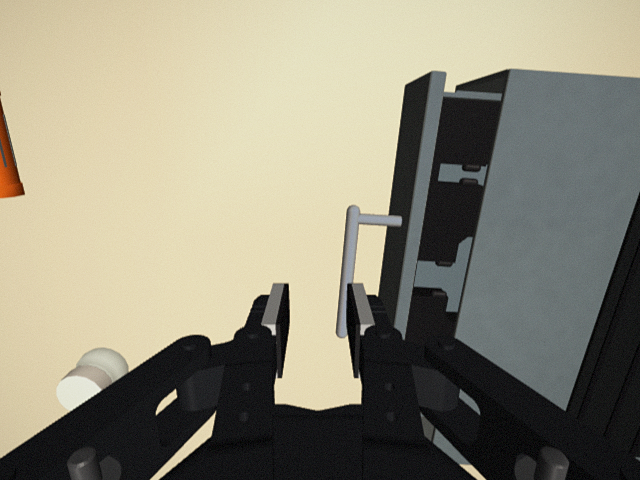

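The wrist view shows the bar from (353,210) to (341,335), about 5 px to the right of my prediction, so its x is about 0.605. I'll descend on it and grip.

```bash
python3 -m crank '[[[-1.8,1.1,1],[0,0,0.058]],[[-1.7,1.1,2],[0,0,0]],[[0,0,3],[0,0,0]],[[0,0,3],[0,0,0]],[[0,0,3],[0,0,0]]]'
python3 -m crank '[[[0,0,0.2],[0,0,0]],[[0,0,0],[0,0,0]],[[0,0,0],[0,0,0]],[[0,0,0],[0,0,0]],[[0,0,0],[0,0,0]]]' 0 60
python3 go.py .427 -.008 .033 -4.1
```

```text
clock: 3.15
tcp_pos: [0.6056, -0.0213, 0.0351]
orientation: [-2.295, -2.145, -0.001]
contact_force: [-0.9, 0.2, -0.6]
grip_width: 0.0263
gripper_force: 0.0
clock: 3.65
tcp_pos: [0.602, -0.021, 0.0319]
orientation: [-2.294, -2.141, 0.008]
contact_force: [1.3, -1.1, -30.5]
grip_width: 0.0078
gripper_force: 57.8
t 3.65 pos [ 0.602  -0.021   0.0319] yawY -4.0 F [  1.3  -1.1 -30.5] w 0.0078 q [-0.42  0.66  0.48  1.89 -0.45  0.7   0.26]
shift now axes [  0.09 -17.55   0.  ] turn [-0.007  0.001  0.002] shift after turn [  0.05 -17.55  -0.11]
```

```bash
python3 -m crank '[[[0,-1,0.1],[0,0,0]],[[0,-2.5,0],[0,0,0]],[[0,-3,0],[0,0,0]],[[0,-3,0],[0,0,0]],[[0,-3,0],[0,0,0]]]'
python3 -m crank '[[[0,-2,0],[0,0,0]],[[0,-1.5,0],[0,0,0]],[[0,-1,0],[0,0,0]],[[0,0,0],[0,0,0]],[[0,0,0],[0,0,0]]]'
python3 go.py .427 -.008 .033 -4.1
```

```text
clock: 4.15
tcp_pos: [0.4773, -0.0111, 0.0319]
orientation: [-2.294, -2.142, 0.005]
contact_force: [4.0, 3.6, -40.8]
grip_width: 0.008
gripper_force: 59.9
clock: 4.65
tcp_pos: [0.4308, -0.0074, 0.0318]
orientation: [-2.29, -2.14, 0.009]
contact_force: [-1.4, 5.9, -39.1]
grip_width: 0.0079
gripper_force: 60.2
t 4.65 pos [ 0.4308 -0.0074  0.0318] yawY -3.9 F [ -1.4   5.9 -39.1] w 0.0079 q [-0.52  0.46  0.47  2.29 -0.46  0.49  0.26]
shift now axes [-0.08 -0.38 -0.12] turn [-0.009 -0.001  0.004] shift after turn [-0.08 -0.38 -0.12]
```

```bash
python3 -m crank '[[[0,-0.3,-0.1],[0,0,0]],[[0,-0.3,0],[0,0,0]],[[0,0,0],[0,0,0]],[[0,0,0],[0,0,0]]]'
python3 -m crank '[[[0,0,0],[0,0,0]],[[0,0,0],[0,0,0]],[[0,0,-3],[0,0,0]],[[0,0,-5],[0,0,0]],[[0,0,-5],[0,0,0]]]' 2.6
python3 go.py .427 -.008 .033 -4.1
python3 - <<'E'
from h import *
p,d=optics.grab_frame('top'); np.savez('top1.npz',p=p,d=d)
cv2.imwrite('pics/t1.png',cv2.resize(p[120:330,180:380,::-1],None,fx=2.8,fy=2.8,interpolation=cv2.INTER_CUBIC))
E
```

```text
clock: 5.05
tcp_pos: [0.4276, -0.0072, 0.032]
orientation: [-2.293, -2.144, 0.006]
contact_force: [9.5, 4.0, -66.9]
grip_width: 0.0078
gripper_force: 57.9
clock: 5.55
tcp_pos: [0.4302, -0.0098, 0.1668]
orientation: [2.3, 2.139, 0.001]
contact_force: [1.0, 1.6, -0.1]
grip_width: 0.0258
gripper_force: 0.0
t 5.55 pos [ 0.4302 -0.0098  0.1668] yawY -4.1 F [ 1.   1.6 -0.1] w 0.0258 q [-0.76  0.18  0.72  2.22 -0.17  0.8  -0.  ]
shift now axes [ 0.15 -0.34 13.38] turn [ 0.001  0.    -0.001] shift after turn [ 0.15 -0.33 13.38]
```

View pics/t1.png

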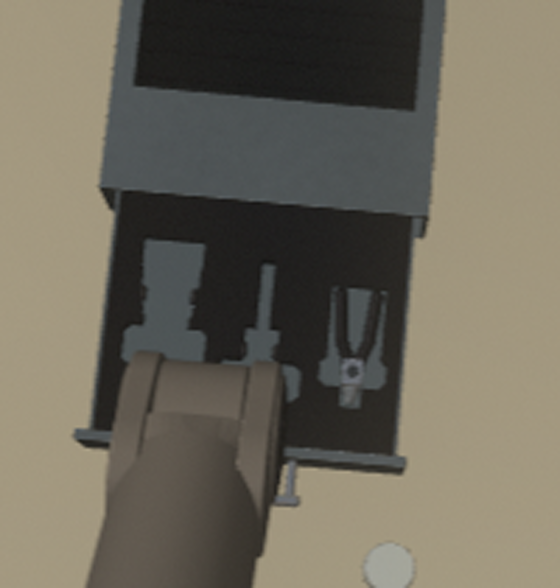

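The drawer is out. The driver cutout is in the middle, at crop (265,360), and the pliers cutout is on the left, at (165,330). The arm hides the front halves of both. I'll move to the driver and regrab with the arm clear.

```bash
python3 -m crank '[[[4.5,0.8,0.2],[0,0,0]],[[4.5,0.8,0.2],[0,0,0]],[[4.5,0.8,0.2],[0,0,0]],[[4.5,0.8,0.2],[0,0,0]],[[4.5,0.8,0.2],[0,0,0]]]' 5 >/dev/null
python3 -m crank '[[[4.5,0.8,0.2],[0,0,0]],[[4.5,0.8,0.2],[0,0,0]],[[4.5,0.8,0.2],[0,0,0]],[[0,0,0],[0,0,-0.148]],[[0,0,0],[0,0,-0.148]]]' >/dev/null
python3 -m crank '[[[0,0,0],[0,0,-0.148]],[[0,0,0],[0,0,-0.148]],[[0,0,0],[0,0,-0.148]],[[0,0,0],[0,0,-0.148]],[[0,0,0],[0,0,-0.148]]]' >/dev/null
python3 -m crank '[[[0,0,0],[0,0,-0.148]],[[0,0,0],[0,0,-0.148]],[[0,0,0],[0,0,-0.148]],[[0,0,0],[0,0,-0.148]],[[0,0,0],[0,0,-0.148]]]' >/dev/null
python3 -m crank '[[[0,0,0],[0,0,-0.148]],[[0,0,0],[0,0,0]],[[0,0,0],[0,0,0]]]' >/dev/null
python3 go.py .519 .352 .002 107.1
python3 - <<'E'
from h import *
o=monitor.get_obs(); p,d=optics.grab_frame('wrist'); M=model('wrist',o); np.savez('w2.npz',p=p,d=d,pos=o['tcp_pos'],ori=o['orientation'])
p2,d2=optics.grab_frame('top'); np.savez('top2.npz',p=p2,d=d2)
big=np.zeros((480,800,3),np.uint8); big[:,:400]=cv2.resize(p,(400,300)).copy().__class__((480,400,3),dtype=np.uint8)*0
big[:300,:400]=cv2.resize(p,(400,300)); big[:,400:]=cv2.resize(p2[170:310,200:340],(400,400),interpolation=cv2.INTER_CUBIC).repeat(1,0)[:400] if False else 0
c=cv2.resize(p2[165:315,210:340],(400,462),interpolation=cv2.INTER_CUBIC); big[:462,400:]=np.clip(c*1.6,0,255)
cv2.imwrite('pics/m2.png',big[:,:,::-1])
Mt=model('top'); print('proj driver in wrist',proj(M,[[.519,.352,.026]]))
print('travel pts',cast(Mt,(324.6,285),.074),cast(Mt,(332.5,196.8),.085))
E
```

```text
t 7.9 pos [0.5203 0.3455 0.1497] yawY 105.9 F [-0.  -0.3  0.4] w 0.0498 q [-0.74  0.48  0.07  1.76 -0.04  0.9   1.2 ]
shift now axes [-0.02  0.65 14.77] turn [ 0.001  0.002 -0.021] shift after turn [-0.07  0.66 14.77]
proj driver in wrist [[325.4401115  228.89908582]]
travel pts [[ 0.45346524 -0.14968604  0.074     ]] [[ 0.66911598 -0.16798856  0.085     ]]
```

View pics/m2.png

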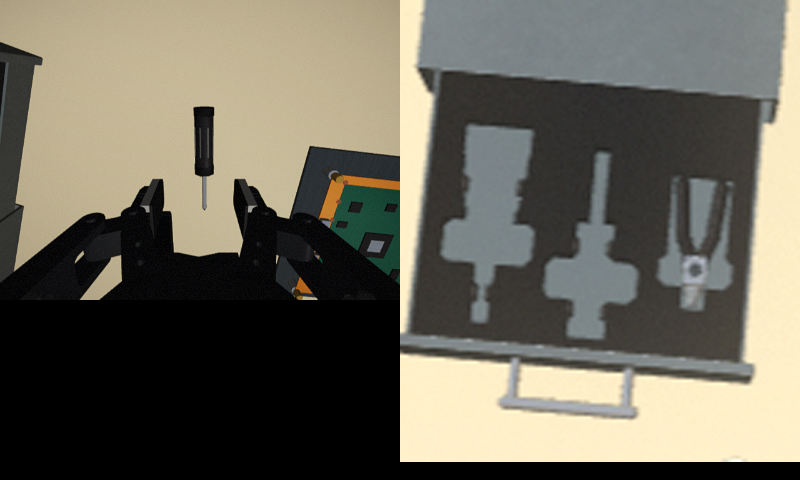

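The driver is in clear view in the wrist image, with the handle from about (204,107) to (204,175) in the half-scale panel. The cutouts are clear too: pliers on the left, driver in the middle. Measuring both.

Run:
```python
from h import *
z=np.load('w2.npz'); o=dict(tcp_pos=z['pos'],orientation=z['ori']); M=model('wrist',o); p=z['p'].astype(int)
g=p[150:290,295:355]; m=largest(g.max(2)<75,(295,150)); P=cast(M,m,.016); c,d,q,w=axis(P)
print('driver',c,np.degrees(np.arctan2(d[1],d[0])),q.min(),q.max(),w.min(),w.max(),'mid',c+d*(q.min()+q.max())/2)
# cutouts
p=np.load('top2.npz')['p'].astype(int); Mt=model('top')
g=p[165:315,210:340]; v=g.max(2); print(np.percentile(v,[5,20,40,60]))
a=np.radians(-4.1); ex=np.array([np.cos(a),np.sin(a)]); ey=np.array([-ex[1],ex[0]]); O=np.array([.68,-.032])
mask=((v>48)&(v<100)&((g[:,:,0]-g[:,:,2])<8)).astype(np.uint8)
n,l,s,c=cv2.connectedComponentsWithStats(mask,connectivity=4)
for i in range(1,n):
    if s[i,4]<150: continue
    ys,xs=np.where(l==i); uv=np.c_[xs+210,ys+165]; print('comp',s[i])
    if s[i,4]>3000: continue
    res=[]
    P=cast(Mt,uv,.036)[:,:2]-O; Q=cast(Mt,uv,.022)[:,:2]-O
    X=P@ex;Y=(P@ey+Q@ey)/2; Xq=Q@ex
    for x in np.arange(X.min(),X.max()+.002,.004):
        k=np.abs(X-x)<.0026
        if k.any(): res.append((x.round(3),Y[k].min().round(4),Y[k].max().round(4)))
    print('xmin',X.min(),'xmax(floor)',Xq.max()); print(*res,sep='\n')
```

```text
driver [0.51876308 0.35260345] 16.72527011153967 -0.0446722822492606 0.050899900104444444 -0.012448109338773349 0.013054338073933767 mid [0.52174516 0.35349955]
[31. 37. 79. 85.]
comp [   0    0  125  123 3989]
comp [  13   40   31   65 1113]
xmin -0.1921987316847295 xmax(floor) -0.0271520144830044
(np.float64(-0.192), np.float64(0.0848), np.float64(0.0949))
(np.float64(-0.188), np.float64(0.0825), np.float64(0.0951))
(np.float64(-0.184), np.float64(0.0828), np.float64(0.0957))
(np.float64(-0.18), np.float64(0.0833), np.float64(0.0959))
(np.float64(-0.176), np.float64(0.0838), np.float64(0.0962))
(np.float64(-0.172), np.float64(0.0865), np.float64(0.0917))
(np.float64(-0.168), np.float64(0.0871), np.float64(0.0923))
(np.float64(-0.164), np.float64(0.0873), np.float64(0.0928))
(np.float64(-0.16), np.float64(0.0829), np.float64(0.0955))
(np.float64(-0.156), np.float64(0.0809), np.float64(0.096))
(np.float64(-0.152), np.float64(0.0812), np.float64(0.0965))
(np.float64(-0.148), np.float64(0.0817), np.float64(0.0968))
(np.float64(-0.144), np.float64(0.0596), np.float64(0.1224))
(np.float6
[... 6281 characters left out ...]
0.058))
(np.float64(-0.109), np.float64(-0.1057), np.float64(-0.0575))
(np.float64(-0.105), np.float64(-0.1053), np.float64(-0.0573))
(np.float64(-0.101), np.float64(-0.1051), np.float64(-0.0569))
(np.float64(-0.097), np.float64(-0.1047), np.float64(-0.0567))
(np.float64(-0.093), np.float64(-0.1069), np.float64(-0.0588))
(np.float64(-0.089), np.float64(-0.1065), np.float64(-0.0584))
(np.float64(-0.085), np.float64(-0.1063), np.float64(-0.0581))
(np.float64(-0.081), np.float64(-0.1061), np.float64(-0.0577))
(np.float64(-0.077), np.float64(-0.1057), np.float64(-0.0575))
(np.float64(-0.073), np.float64(-0.1055), np.float64(-0.0571))
(np.float64(-0.069), np.float64(-0.1051), np.float64(-0.0569))
```

```bash
python3 -m crank '[[[-0.16,0.68,2],[0,0,-0.02]],[[0,0,4],[0,0,0]],[[0,0,4],[0,0,0]],[[0,0,3],[0,0,0]],[[0,0,1.7],[0,0,0]]]'
python3 -m crank '[[[0,0,0],[0,0,0]],[[0,0,0],[0,0,0]]]'
python3 go.py .5198 .3525 .003 107
```

```text
clock: 8.5
tcp_pos: [0.5178, 0.3519, -0.0012]
orientation: [0.47, -3.103, 0.003]
contact_force: [0.0, -0.3, 0.4]
grip_width: 0.0498
gripper_force: 0.0
clock: 8.7
tcp_pos: [0.5197, 0.3532, 0.0023]
orientation: [-0.472, 3.105, 0.001]
contact_force: [0.0, -0.1, 0.1]
grip_width: 0.0501
gripper_force: 0.0
t 8.7 pos [0.5197 0.3532 0.0023] yawY 107.3 F [ 0.  -0.1  0.1] w 0.0501 q [-0.73  0.68  0.05  1.82 -0.05  0.64  1.22]
shift now axes [ 0.01 -0.07 -0.07] turn [0.    0.001 0.005] shift after turn [ 0.01 -0.07 -0.07]
```

```bash
python3 -m crank '[[[0,0,0],[0,0,0]],[[0,0,0],[0,0,0]],[[0,0,0],[0,0,0]],[[0,0,0],[0,0,0]]]' 1 50
python3 -m crank '[[[0,0,-2],[0,0,0]],[[0,0,-4],[0,0,0]],[[0,0,-4],[0,0,0]],[[0,0,-4],[0,0,0]],[[0,0,0],[0,0,0]]]'
python3 go.py .5306 -.019 .14 85.9
```

```text
clock: 9.1
tcp_pos: [0.52, 0.3534, 0.0031]
orientation: [-0.472, 3.104, 0.002]
contact_force: [-1.1, -0.9, 6.8]
grip_width: 0.0233
gripper_force: 48.8
clock: 9.6
tcp_pos: [0.5224, 0.355, 0.1483]
orientation: [-0.47, 3.096, 0.009]
contact_force: [0.4, 0.8, -1.8]
grip_width: 0.0237
gripper_force: 49.3
t 9.6 pos [0.5224 0.355  0.1483] yawY 107.3 F [ 0.4  0.8 -1.8] w 0.0237 q [-0.75  0.49  0.07  1.75 -0.04  0.89  1.21]
shift now axes [ 10.33 -35.96   0.56] turn [0.006 0.01  0.373] shift after turn [ -3.49 -37.25   0.83]
```

```bash
python3 -m crank '[[[0,0,0],[0,0,0.124]],[[0,0,0],[0,0,0.124]],[[0,0,0],[0,0,0.124]],[[-0.44,-4.6,0],[0,0,0]],[[-0.44,-4.6,0],[0,0,0]]]' >/dev/null
python3 -m crank '[[[-0.44,-4.6,0],[0,0,0]],[[-0.44,-4.6,0],[0,0,0]],[[-0.44,-4.6,0],[0,0,0]],[[-0.44,-4.6,0],[0,0,0]],[[-0.44,-4.6,0],[0,0,0]]]' >/dev/null
python3 -m crank '[[[-0.44,-4.6,0],[0,0,0]],[[0,0,2],[0,0,0]],[[0,0,0.5],[0,0,0]],[[0,0,0],[0,0,0]],[[0,0,0],[0,0,0]]]' >/dev/null
python3 go.py .5306 -.019 .05 85.9
python3 - <<'E'
from h import *
o=monitor.get_obs(); p,d=optics.grab_frame('wrist'); np.savez('w3.npz',p=p,d=d,pos=o['tcp_pos'],ori=o['orientation'])
M=model('wrist',o)
cv2.imwrite('pics/w3.png',np.clip(p[:,:,::-1]*1.5,0,255).astype(np.uint8))
a=np.radians(-4.1); ex=np.array([np.cos(a),np.sin(a),0]); ey=np.array([-ex[1],ex[0],0]); P=np.array([.5306,-.019,.036])
print(proj(M,[P+ex*.018+ey*.038,P+ex*.018-ey*.038,P-ex*.018+ey*.038,P-ex*.018-ey*.038,P+ex*.1075+ey*.005-[0,0,.018]]).round(0))
E
```

```text
t 11.1 pos [ 0.5286 -0.0153  0.1165] yawY 86.1 F [-0.1  0.6 -1.5] w 0.0233 q [-0.28  0.39  0.23  2.02 -0.13  0.74  1.54]
shift now axes [-0.22 -0.36  6.65] turn [ 0.001 -0.     0.004] shift after turn [-0.22 -0.36  6.65]
[[367. 274.]
 [258. 273.]
 [369. 224.]
 [255. 223.]
 [319. 366.]]
```

View pics/w3.png

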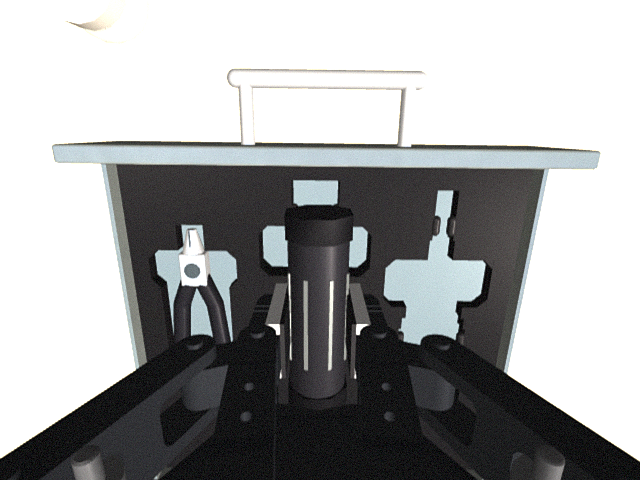

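The driver is held straight, with its axis at column 319. The driver cutout's recess spans columns 263–367 and rows 226–270, and its butt edge is at row 181, all slightly off my prediction. Refining from this view.

Run:
```python
from h import *
z=np.load('w3.npz'); o=dict(tcp_pos=z['pos'],orientation=z['ori']); M=model('wrist',o); p=z['p'].astype(int); v=p.max(2)
print('row240',[int(x) for x in np.where(np.abs(np.diff((v[240,240:390]>60).astype(int))))[0]+240],'row190',[int(x) for x in np.where(np.diff((v[190,270:360]>60).astype(int)))[0]+270])
print('col315',[int(x) for x in np.where(np.diff((v[150:235,315]>60).astype(int)))[0]+150],'col275',[int(x) for x in np.where(np.diff((v[150:290,272]>60).astype(int)))[0]+150],'col357',[int(x) for x in np.where(np.diff((v[150:290,358]>60).astype(int)))[0]+150])
a=np.radians(-4.1); ex=np.array([np.cos(a),np.sin(a)]); ey=np.array([-ex[1],ex[0]]); P=np.array([.5306,-.019])
def rel(uv,h): 
    q=cast(M,uv,h)[0,:2]-P; return (q@ex*1e3).round(1),(q@ey*1e3).round(1)
for uv in [(263,240),(367,240),(293,190),(338,190),(315,181),(272,226),(358,226),(80,150),(560,155)]: print(uv,'rim',rel(uv,.036),'floor',rel(uv,.018),'top',rel(uv,.074))
# driver held: butt
print('driver butt top z',rel((319,208),z['pos'][2]+.025),'mid-lower',rel((319,245),z['pos'][2]+.0),'sides',rel((285,235),z['pos'][2]+.012),rel((353,235),z['pos'][2]+.012),'tcp',((z['pos'][:2]-P)@ex*1e3,(z['pos'][:2]-P)@ey*1e3))
```

```text
row240 [262, 286, 350, 366] row190 [292, 337]
col315 [166, 179, 204] col275 [165, 224, 266] col357 [166, 225, 265, 283]
(263, 240) rim (np.float64(-6.4), np.float64(-33.4)) floor (np.float64(-0.6), np.float64(-36.3)) top (np.float64(-18.5), np.float64(-27.2))
(367, 240) rim (np.float64(-6.6), np.float64(36.9)) floor (np.float64(-0.9), np.float64(39.6)) top (np.float64(-18.7), np.float64(31.1))
(293, 190) rim (np.float64(-40.4), np.float64(-12.5)) floor (np.float64(-37.4), np.float64(-13.8)) top (np.float64(-46.7), np.float64(-9.9))
(338, 190) rim (np.float64(-40.5), np.float64(16.6)) floor (np.float64(-37.5), np.float64(17.7)) top (np.float64(-46.8), np.float64(14.2))
(315, 181) rim (np.float64(-46.2), np.float64(1.7)) floor (np.float64(-43.7), np.float64(1.6)) top (np.float64(-51.6), np.float64(1.9))
(272, 226) rim (np.float64(-16.2), np.float64(-26.9)) floor (np.float64(-11.2), np.float64(-29.3)) top (np.float64(-26.7), np.float64(-21.9))
(358, 226) rim (np.float64(-16.4), np.float64(30.4)) floor (np.float64(-11.4), np.float64(32.7)) top (np.float64(-26.8), np.float64(25.7))
(80, 150) rim (np.float64(-65.0), np.float64(-145.1)) floor (np.float64(-64.0), np.float64(-157.0)) top (np.float64(-67.2), np.float64(-120.0))
(560, 155) rim (np.float64(-63.1), np.float64(155.8)) floor (np.float64(-61.9), np.float64(168.1)) top (np.float64(-65.6), np.float64(129.8))
driver butt top z (np.float64(-51.8), np.float64(3.6)) mid-lower (np.float64(-29.9), np.float64(3.8)) sides (np.float64(-38.0), np.float64(-9.7)) (np.float64(-38.1), np.float64(17.1)) tcp (np.float64(-2.2419763656417953), np.float64(3.594810694149809))
```

Run:
```python
from h import *
z=np.load('w3.npz'); o=dict(tcp_pos=z['pos'],orientation=z['ori']); M=model('wrist',o); p=z['p'].astype(int); v=p.sum(2)
print([ (i,int(v[i,314:325].mean())) for i in range(198,248,2)])
a=np.radians(-4.1); ex=np.array([np.cos(a),np.sin(a)]); ey=np.array([-ex[1],ex[0]])
for r in (205,208,212,240,395):
    print(r,[(h,((cast(M,(319,r),z['pos'][2]+h)[0,:2]-z['pos'][:2])@ex*1e3).round(1)) for h in(-.003,.010,.023)])
```

```text
[(198, 414), (200, 411), (202, 416), (204, 307), (206, 28), (208, 47), (210, 42), (212, 47), (214, 41), (216, 37), (218, 37), (220, 85), (222, 95), (224, 105), (226, 103), (228, 101), (230, 106), (232, 100), (234, 102), (236, 103), (238, 103), (240, 103), (242, 96), (244, 97), (246, 113)]
205 [(-0.003, np.float64(-44.7)), (0.01, np.float64(-47.4)), (0.023, np.float64(-50.2))]
208 [(-0.003, np.float64(-43.4)), (0.01, np.float64(-46.2)), (0.023, np.float64(-49.1))]
212 [(-0.003, np.float64(-41.6)), (0.01, np.float64(-44.6)), (0.023, np.float64(-47.7))]
240 [(-0.003, np.float64(-29.0)), (0.01, np.float64(-33.1)), (0.023, np.float64(-37.3))]
395 [(-0.003, np.float64(54.2)), (0.01, np.float64(42.7)), (0.023, np.float64(31.1))]
```

```bash
python3 -m crank '[[[-0.34,-0.19,1],[0,0,0.004]],[[0,0,3],[0,0,0]],[[0,0,3],[0,0,0]],[[0,0,1],[0,0,0]],[[0,0,0],[0,0,0]]]'
python3 -m crank '[[[0,0,0.4],[0,0,0]],[[0,0,0.3],[0,0,0]],[[0,0,0.2],[0,0,0]],[[0,0,0],[0,0,0]]]'
python3 go.py .5319 -.0174 .021 85.9
```

```text
clock: 11.65
tcp_pos: [0.5307, -0.0187, 0.0349]
orientation: [-0.115, -3.136, 0.001]
contact_force: [1.4, -0.3, -0.5]
grip_width: 0.0233
gripper_force: 49.4
clock: 12.05
tcp_pos: [0.533, -0.0182, 0.0281]
orientation: [0.115, 3.137, 0.001]
contact_force: [1.5, 2.9, 0.9]
grip_width: 0.0235
gripper_force: 49.7
t 12.05 pos [ 0.533  -0.0182  0.0281] yawY 85.8 F [1.5 2.9 0.9] w 0.0235 q [-0.23  0.54  0.19  2.05 -0.18  0.56  1.58]
shift now axes [0.12 0.07 0.71] turn [ 0.001  0.003 -0.002] shift after turn [0.12 0.07 0.71]
```

```bash
python3 -m crank '[[[0.08,0.05,0.2],[0,0,0]],[[0,0,0.2],[0,0,0]],[[0,0,0.2],[0,0,0]],[[0,0,0.2],[0,0,0]],[[0,0,0],[0,0,0]]]'
python3 -m crank '[[[0,0,0],[0,0,0]],[[0,0,0],[0,0,0]]]'
python3 go.py .5319 -.0174 .021 85.9
```

```text
clock: 12.55
tcp_pos: [0.533, -0.0182, 0.0209]
orientation: [0.116, 3.136, 0.001]
contact_force: [0.6, 3.1, 16.5]
grip_width: 0.0229
gripper_force: 51.4
clock: 12.75
tcp_pos: [0.533, -0.0182, 0.021]
orientation: [0.116, 3.135, 0.001]
contact_force: [0.2, 3.6, 16.7]
grip_width: 0.0232
gripper_force: 51.4
t 12.75 pos [ 0.533  -0.0182  0.021 ] yawY 85.8 F [ 0.2  3.6 16.7] w 0.0232 q [-0.23  0.55  0.18  2.06 -0.19  0.54  1.59]
shift now axes [ 0.12  0.07 -0.  ] turn [ 0.001  0.004 -0.002] shift after turn [ 0.12  0.07 -0.  ]
```

```bash
python3 -m crank '[[[0,0,0],[0,0,0]],[[0,0,0],[0,0,0]],[[0,0,0],[0,0,0]],[[0,0,-2],[0,0,0]],[[0,0,-4],[0,0,0]]]' 3.8
python3 -m crank '[[[0,0,-3],[0,0,0]],[[0,0,0],[0,0,0]],[[0,0,0],[0,0,0]]]' >/dev/null
python3 - <<'E'
from h import *
o=monitor.get_obs(); p,d=optics.grab_frame('wrist'); np.savez('w4.npz',p=p,d=d,pos=o['tcp_pos'],ori=o['orientation'])
cv2.imwrite('pics/w4.png',np.clip(p[:,:,::-1]*1.6,0,255).astype(np.uint8))
M=model('wrist',o); u,v=proj(M,[[.5319,-.0174,.044]])[0].round().astype(int); print(u,v)
f,cx,cy,R,t=M
def wz(u,v):
    D=d[v-2:v+3,u-2:u+3]; D=np.median(D[D>0]); return (R.T@(np.array([(u-cx)/f*D,(v-cy)/f*D,D])-t)).round(4)
for q in[(u,v),(u,v-15),(u,v-30),(200,200),(250,195),(400,180)]: print(q,wz(*q))
E
python3 go.py .5198 -.367 .1 82.4
```

```text
clock: 13.25
tcp_pos: [0.5279, -0.0188, 0.077]
orientation: [-0.116, -3.132, 0.002]
contact_force: [1.1, -0.6, 0.4]
grip_width: 0.0378
gripper_force: 0.0
320 255
(np.int64(320), np.int64(255)) [ 0.5319 -0.0172  0.0436]
(np.int64(320), np.int64(240)) [ 0.5219 -0.0165  0.0435]
(np.int64(320), np.int64(225)) [ 0.5122 -0.0158  0.0432]
(200, 200) [ 0.4922 -0.09    0.0364]
(250, 195) [ 0.4914 -0.0582  0.0364]
(400, 180) [0.489  0.0357 0.0363]
t 13.6 pos [ 0.5301 -0.0185  0.1084] yawY 85.8 F [-0.2  0.   0.1] w 0.0379 q [-0.27  0.41  0.23  2.02 -0.14  0.73  1.54]
shift now axes [ -1.55 -34.83   0.85] turn [-0.    -0.002  0.059] shift after turn [ -3.59 -34.68   0.84]
```

View pics/w4.png

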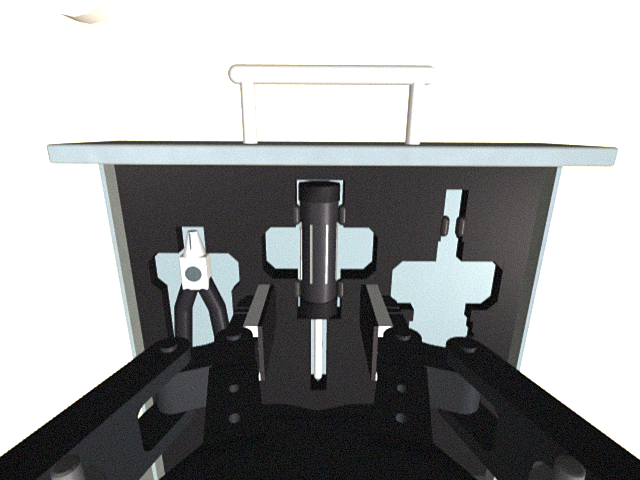

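Depth puts the handle top 7.3 mm above the foam against 7.5 expected, so the screwdriver is home, aligned at columns 300–340. Next, the pliers.

```bash
python3 -m crank '[[[-0.24,-4.35,-0.3],[0,0,0]],[[-0.24,-4.35,-0.3],[0,0,0]],[[-0.24,-4.35,-0.3],[0,0,0]],[[-0.24,-4.35,-0.3],[0,0,0]],[[-0.24,-4.35,-0.3],[0,0,0]]]' 4.2 >/dev/null
python3 -m crank '[[[-0.24,-4.35,-0.3],[0,0,0]],[[-0.24,-4.35,-0.3],[0,0,0]],[[-0.24,-4.35,0],[0,0,0]],[[0,0,0],[0,0,0.145]],[[0,0,0],[0,0,0.145]]]' >/dev/null
python3 -m crank '[[[0,0,0],[0,0,0.145]],[[0,0,0],[0,0,0.145]],[[0,0,0],[0,0,0.145]],[[0,0,0],[0,0,0.145]],[[0,0,0],[0,0,0.145]]]' >/dev/null
python3 -m crank '[[[0,0,0],[0,0,0.145]],[[0,0,0],[0,0,0.145]],[[0,0,0],[0,0,0.145]],[[0,0,0],[0,0,0.145]],[[0,0,0],[0,0,0.145]]]' >/dev/null
python3 -m crank '[[[0,0,0],[0,0,0.145]],[[0,0,0],[0,0,0.145]],[[0,0,0],[0,0,0.145]],[[0,0,0],[0,0,0.145]],[[0,0,0],[0,0,0.145]]]' >/dev/null
python3 -m crank '[[[0,0,0],[0,0,0.145]],[[0,0,0],[0,0,0.145]],[[0,0,0],[0,0,0.145]],[[0,0,0],[0,0,0.145]],[[0,0,0],[0,0,0.145]]]' >/dev/null
python3 -m crank '[[[0,0,0],[0,0,0]],[[0,0,0],[0,0,0]]]' >/dev/null
python3 go.py .524 -.367 .003 -97.6
python3 - <<'E'
from h import *
o=monitor.get_obs(); p,d=optics.grab_frame('wrist'); np.savez('w5.npz',p=p,d=d,pos=o['tcp_pos'],ori=o['orientation'])
cv2.imwrite('pics/w5.png',p[:,:,::-1])
M=model('wrist',o); print(proj(M,[[.5241,-.367,.012],[.5855,-.375,.01]]))
E
```

```text
t 16.8 pos [ 0.5237 -0.3666  0.1289] yawY -96.8 F [ 0.  -0.5 -0.8] w 0.0419 q [-0.18  0.81  1.08  1.78 -0.81  1.08 -0.49]
shift now axes [ 0.07  0.03 12.59] turn [0.    0.003 0.014] shift after turn [ 0.04  0.03 12.59]
[[317.77801066 227.89554014]
 [318.68324083 145.53119013]]
```

View pics/w5.png

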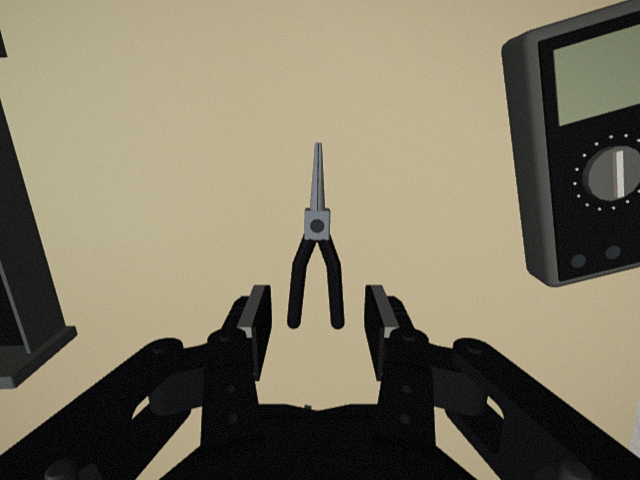

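The wrist view shows the pliers' rivet at (317,226) and nose tip at (318,143), about 2 px from prediction. That is a small correction of about 2 mm in x; then I'll grasp.

```bash
python3 -m crank '[[[0.2,0,2.6],[0,0,0.014]],[[0,0,4],[0,0,0]],[[0,0,4],[0,0,0]],[[0,0,1.3],[0,0,0]],[[0,0,0.6],[0,0,0]]]'
python3 -m crank '[[[0,0,0],[0,0,0]],[[0,0,0],[0,0,0]]]'
python3 -m crank '[[[0,0,0],[0,0,0]],[[0,0,0],[0,0,0]],[[0,0,0],[0,0,0]],[[0,0,0],[0,0,0]]]' 1 60
python3 go.py .524 -.367 .003 -97.6
```

```text
clock: 17.35
tcp_pos: [0.5257, -0.3669, 0.0042]
orientation: [-3.133, 0.212, 0.003]
contact_force: [0.4, -0.7, 0.5]
grip_width: 0.0423
gripper_force: 0.0
clock: 17.55
tcp_pos: [0.5272, -0.3681, 0.0071]
orientation: [3.133, -0.213, 0.003]
contact_force: [-0.2, 0.4, 0.6]
grip_width: 0.0418
gripper_force: 0.0
clock: 17.95
tcp_pos: [0.5272, -0.3675, 0.007]
orientation: [3.134, -0.213, 0.003]
contact_force: [-0.6, 1.4, 5.7]
grip_width: 0.0173
gripper_force: 58.0
t 17.95 pos [ 0.5272 -0.3675  0.007 ] yawY -97.8 F [-0.6  1.4  5.7] w 0.0173 q [-0.1   0.95  0.93  1.82 -0.97  0.91 -0.4 ]
shift now axes [-0.33 -0.01  0.4 ] turn [ 0.    -0.002 -0.003] shift after turn [-0.33 -0.01  0.4 ]
```

```bash
python3 -m crank '[[[0,0,0],[0,0,0]],[[0,0,0],[0,0,0]],[[-0.12,0,0.2],[0,0,0]],[[0,0,0.25],[0,0,0]],[[0,0,0],[0,0,0]]]' 4
python3 -m crank '[[[0,0,0],[0,0,0]],[[0,0,0],[0,0,0]],[[0,0,0],[0,0,0]],[[0,0,0],[0,0,0]],[[0,0,0],[0,0,0]]]' 1 60
python3 go.py .5257 -.367 .003 -97.6
```

```text
clock: 18.45
tcp_pos: [0.5249, -0.3667, 0.0002]
orientation: [-3.134, 0.214, 0.001]
contact_force: [-0.6, 0.8, 0.6]
grip_width: 0.0399
gripper_force: 0.0
clock: 18.95
tcp_pos: [0.5251, -0.367, 0.0009]
orientation: [3.134, -0.214, -0.0]
contact_force: [-1.5, 2.0, 3.8]
grip_width: 0.0183
gripper_force: 54.5
t 18.95 pos [ 0.5251 -0.367   0.0009] yawY -97.8 F [-1.5  2.   3.8] w 0.0183 q [-0.09  0.95  0.92  1.83 -0.98  0.9  -0.4 ]
shift now axes [ 0.06 -0.01 -0.21] turn [ 0.     0.    -0.004] shift after turn [ 0.06 -0.01 -0.21]
```

```bash
python3 -m crank '[[[0,0,-2],[0,0,0]],[[0,0,-4],[0,0,0]],[[0,0,-4],[0,0,0]],[[0,0,-4],[0,0,0]],[[-0.27,-4.8,0],[0,0,0]]]' 
python3 -m crank '[[[-0.27,-4.8,0],[0,0,0]],[[-0.27,-4.8,0],[0,0,0]],[[-0.27,-4.8,0],[0,0,0]],[[-0.27,-4.8,0],[0,0,0]],[[-0.27,-4.8,0],[0,0,0]]]' >/dev/null
python3 -m crank '[[[-0.27,-4.8,0],[0,0,0]],[[-0.27,-4.8,0],[0,0,0]],[[-0.27,-4.8,0],[0,0,0]],[[0,0,0],[0,0,-0.145]],[[0,0,0],[0,0,-0.145]]]' 
python3 go.py .56 .0656 .14 85.9
```

```text
clock: 19.45
tcp_pos: [0.5289, -0.328, 0.149]
orientation: [3.123, -0.228, 0.016]
contact_force: [0.8, -0.1, -0.8]
grip_width: 0.0189
gripper_force: 54.7
clock: 20.45
tcp_pos: [0.5601, 0.0668, 0.1414]
orientation: [3.131, 0.257, 0.001]
contact_force: [0.2, -0.4, -0.9]
grip_width: 0.0186
gripper_force: 54.6
t 20.45 pos [0.5601 0.0668 0.1414] yawY -80.6 F [ 0.2 -0.4 -0.9] w 0.0186 q [-1.04  0.73  1.18  1.96 -0.8   1.03 -0.89]
shift now axes [-0.03  0.12  0.14] turn [ 1.000e-03  1.000e-03 -2.906e+00] shift after turn [ 0.   -0.12  0.14]
```

```bash
python3 -m crank '[[[0,0,0],[0,0,-0.145]],[[0,0,0],[0,0,-0.145]],[[0,0,0],[0,0,-0.145]],[[0,0,0],[0,0,-0.145]],[[0,0,0],[0,0,-0.145]]]' >/dev/null
python3 -m crank '[[[0,0,0],[0,0,-0.145]],[[0,0,0],[0,0,-0.145]],[[0,0,0],[0,0,-0.145]],[[0,0,0],[0,0,-0.145]],[[0,0,0],[0,0,-0.145]]]' >/dev/null
python3 -m crank '[[[0,0,0],[0,0,-0.145]],[[0,0,0],[0,0,-0.145]],[[0,0,0],[0,0,-0.145]],[[0,0,0],[0,0,-0.145]],[[0,0,0],[0,0,-0.145]]]' >/dev/null
python3 -m crank '[[[0,0,0],[0,0,-0.145]],[[0,0,0],[0,0,-0.145]],[[0,0,0],[0,0,-0.145]],[[0,0,0],[0,0,-0.145]],[[0,0,1.5],[0,0,-0.145]]]' >/dev/null
python3 -m crank '[[[0,0,0],[0,0,0]],[[0,0,0],[0,0,0]]]' >/dev/null
python3 go.py .56 .0656 .032 85.9
python3 - <<'E'
from h import *
o=monitor.get_obs(); p,d=optics.grab_frame('wrist'); np.savez('w6.npz',p=p,d=d,pos=o['tcp_pos'],ori=o['orientation'])
cv2.imwrite('pics/w6.png',np.clip(p[:,:,::-1]*1.6,0,255).astype(np.uint8))
a=np.radians(-4.1); ex=np.array([np.cos(a),np.sin(a),0]); ey=np.array([-ex[1],ex[0],0]); P=np.array([.56,.0656,.036])
M=model('wrist',o); print(proj(M,[P-ex*.018-ey*.037,P-ex*.018+ey*.037,P-ex*.0645]).round(1))
E
```

```text
t 22.65 pos [0.5599 0.0638 0.1264] yawY 84.7 F [ 0.7  0.1 -1.3] w 0.0186 q [-0.56  0.45  0.43  1.94 -0.25  0.8   1.49]
shift now axes [0.   0.19 9.44] turn [-0.     0.    -0.021] shift after turn [-0.    0.18  9.44]
[[266.4 217.8]
 [373.5 215.5]
 [318.5 147.3]]
```

View pics/w6.png

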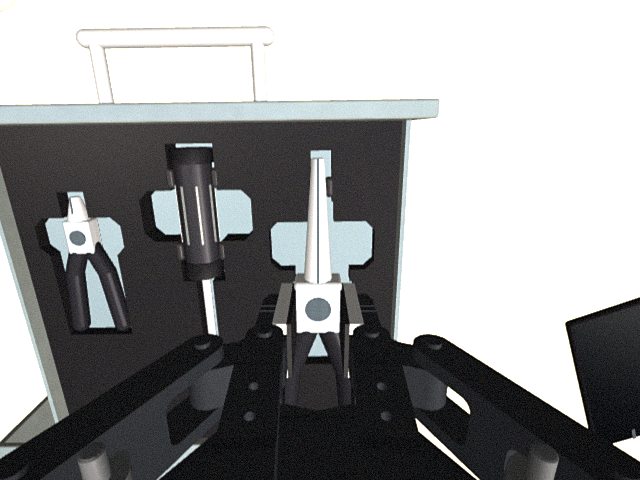

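Run:
```python
from h import *
z=np.load('w6.npz'); o=dict(tcp_pos=z['pos'],orientation=z['ori']); M=model('wrist',o); p=z['p'].astype(int); v=p.max(2)
tr=lambda a,off: [int(x)+off for x in np.where(np.diff((a>60).astype(int)))[0]]
print('row245',tr(v[245,255:390],255),'col290',tr(v[200:280,290],200),'col350',tr(v[200:280,350],200),'col325',tr(v[130:230,325],130),'row155',tr(v[155,295:345],295),'row165',tr(v[165,295:345],295))
a=np.radians(-4.1); ex=np.array([np.cos(a),np.sin(a)]); ey=np.array([-ex[1],ex[0]]); P=np.array([.56,.0656]); T=z['pos']
def rel(uv,h): 
    q=cast(M,uv,h)[0,:2]-P; return (q@ex*1e3).round(1),(q@ey*1e3).round(1)
for uv in [(271,245),(372,245)]: print('recess floor',rel(uv,.026),'rim',rel(uv,.036))
for uv in [(290,222),(350,222),(321,151),(311,155),(331,155)]: print(uv,'rim',rel(uv,.036),'floor',rel(uv,.026))
for n,uv,h in [('rivet',(317.5,309),.011),('blk top',(317.5,276),.011),('blk bot',(317.5,331),.011),('L',(294,300),.011),('R',(341,300),.011),('tip',(318,158),.006)]: print(n,rel(uv,T[2]+h))
print('tcp',((T[:2]-P)@ex*1e3).round(1),((T[:2]-P)@ey*1e3).round(1))
```

```text
row245 [270, 371] col290 [221, 265] col350 [220, 264] col325 [149] row155 [309, 330] row165 [310, 330]
recess floor (np.float64(5.2), np.float64(-36.5)) rim (np.float64(1.9), np.float64(-35.0))
recess floor (np.float64(6.9), np.float64(38.1)) rim (np.float64(3.5), np.float64(36.5))
(290, 222) rim (np.float64(-14.6), np.float64(-20.8)) floor (np.float64(-12.0), np.float64(-21.7))
(350, 222) rim (np.float64(-13.7), np.float64(20.8)) floor (np.float64(-11.1), np.float64(21.7))
(321, 151) rim (np.float64(-62.1), np.float64(1.6)) floor (np.float64(-61.5), np.float64(1.7))
(311, 155) rim (np.float64(-59.7), np.float64(-5.0)) floor (np.float64(-59.0), np.float64(-5.2))
(331, 155) rim (np.float64(-59.4), np.float64(8.1)) floor (np.float64(-58.7), np.float64(8.5))
rivet (np.float64(-2.7), np.float64(-2.1))
blk top (np.float64(-17.9), np.float64(-1.8))
blk bot (np.float64(8.0), np.float64(-2.4))
L (np.float64(-7.1), np.float64(-11.9))
R (np.float64(-6.7), np.float64(7.9))
tip (np.float64(-65.1), np.float64(-0.6))
tcp -0.0 -1.8
```

Run:
```python
from h import *
a=np.radians(-4.1); 
for fn in('w6','w5'):
    z=np.load(fn+'.npz'); o=dict(tcp_pos=z['pos'],orientation=z['ori']); f,cx,cy,R,t=model('wrist',o); d=z['d']; T=Ro.from_rotvec(z['ori'])
    pts={'w6':[(317,300),(317,322),(310,290),(325,290),(318,200),(318,165),(290,240),(350,215)],'w5':[(317,232),(313,215),(322,215),(318,165),(318,147),(280,226)]}[fn]
    for u,v in pts:
        D=d[v-1:v+2,u-1:u+2]; D=np.median(D[D>0]); X=R.T@(np.array([(u-cx)/f*D,(v-cy)/f*D,D])-t); print(fn,(u,v),'z',X[2].round(4),'tool(mm)',(T.inv().apply(X-z['pos'])*1e3).round(1))
    p=z['p'].astype(int).sum(2)
    print([(i,int(p[i,(308 if fn=='w6' else 309):(312)].mean())) for i in (range(268,340,2) if fn=='w6' else range(203,246))])
```

```text
w6 (317, 300) z 0.139 tool(mm) [  7.7  -0.6 -12.6]
w6 (317, 322) z 0.1374 tool(mm) [ -3.6  -0.6 -10.9]
w6 (310, 290) z 0.1379 tool(mm) [ 11.8  -3.5 -11.5]
w6 (325, 290) z 0.138 tool(mm) [ 11.8   2.8 -11.6]
w6 (318, 200) z 0.1365 tool(mm) [ 49.4  -0.1 -10.1]
w6 (318, 165) z 0.1356 tool(mm) [62.7 -0.1 -9.2]
w6 (290, 240) z 0.0262 tool(mm) [ -2.  -20.4 100.2]
w6 (350, 215) z 0.0361 tool(mm) [19.2 22.2 90.3]
[(268, 438), (270, 447), (272, 446), (274, 447), (276, 453), (278, 453), (280, 463), (282, 350), (284, 434), (286, 539), (288, 562), (290, 559), (292, 553), (294, 559), (296, 559), (298, 566), (300, 355), (302, 222), (304, 223), (306, 225), (308, 235), (310, 229), (312, 233), (314, 230), (316, 218), (318, 340), (320, 550), (322, 563), (324, 559), (326, 561), (328, 556), (330, 571), (332, 277), (334, 100), (336, 95), (338, 94)]
w5 (317, 232) z 0.0126 tool(mm) [ -0.7  -0.5 116.3]
w5 (313, 215) z 0.0124 tool(mm) [ 12.9  -3.6 116.5]
w5 (322, 215) z 0.0123 tool(mm) [ 12.9   3.3 116.5]
w5 (318, 165) z 0.0103 tool(mm) [ 50.4   0.2 118.5]
w5 (318, 147) z 0.009 tool(mm) [ 63.3   0.2 119.7]
w5 (280, 226) z 0.0011 tool(mm) [  1.1 -30.4 127.8]
[(203, 406), (204, 403), (205, 401), (206, 403), (207, 370), (208, 303), (209, 248), (210, 286), (211, 353), (212, 370), (213, 367), (214, 370), (215, 369), (216, 365), (217, 366), (218, 373), (219, 374), (220, 377), (221, 362), (222, 308), (223, 262), (224, 240), (225, 232), (226, 225), (227, 249), (228, 261), (229, 305), (230, 368), (231, 370), (232, 373), (233, 362), (234, 366), (235, 368), (236, 374), (237, 372), (238, 303), (239, 163), (240, 53), (241, 39), (242, 63), (243, 47), (244, 47), (245, 47)]
```

Run:
```python
from h import *
z=np.load('w5.npz'); o=dict(tcp_pos=z['pos'],orientation=z['ori']); M=model('wrist',o); T=Ro.from_rotvec(z['ori'])
for uv in[(317,232),(317,226),(317,224),(318,143)]:
    X=cast(M,uv,.012 if uv[1]>200 else .01)[0]; print(uv,X.round(4),(T.inv().apply(X-z['pos'])*1e3).round(1))
print(proj(M,[.5241,-.367,.012]),z['pos'],z['ori'])
```

```text
(317, 232) [ 0.5226 -0.366   0.012 ] [ -0.8  -0.5 116.9]
(317, 226) [ 0.5274 -0.3666  0.012 ] [  4.   -0.5 116.9]
(317, 224) [ 0.529  -0.3667  0.012 ] [  5.6  -0.5 116.9]
(318, 143) [ 0.5891 -0.3747  0.01  ] [ 66.2   0.2 118.7]
[[318.07614425 230.02632788]] [ 0.52367186 -0.36663179  0.12889746] [ 3.13602665 -0.18653759 -0.00422166]
```

```bash
python3 - <<'E'
from h import *
print(optics.camera_model('wrist')['hand_eye'][:3,:].round(4)); print(optics.camera_model('wrist')['cy'],optics.camera_model('wrist')['vertical_fov'])
z=np.load('w5.npz'); o=dict(tcp_pos=z['pos'],orientation=z['ori'])
print(proj(model('wrist',o),[.5241,-.367,.012]))
E
python3 go.py .56 .0656 .032 85.5
```

```text
[[-3.000e-04 -9.562e-01 -2.928e-01  7.560e-02]
 [ 1.000e+00 -7.000e-04  1.400e-03 -5.000e-04]
 [-1.600e-03 -2.928e-01  9.562e-01 -1.431e-01]]
235.97663647960022 69.26619438417404
[[318.07614425 230.02632788]]
t 22.7 pos [0.5601 0.064  0.1266] yawY 84.7 F [ 0.1  0.  -1.6] w 0.0183 q [-0.56  0.45  0.43  1.94 -0.25  0.8   1.49]
shift now axes [0.03 0.16 9.46] turn [-0.     0.001 -0.013] shift after turn [0.02 0.16 9.46]
```

```bash
python3 -m crank '[[[-0.5,0.3,1.4],[0,0,-0.012]],[[0,0,3],[0,0,0]],[[0,0,3],[0,0,0]],[[0,0,1],[0,0,0]],[[0,0,0],[0,0,0]]]' >/dev/null
python3 -m crank '[[[0,0,0],[0,0,0]],[[0,0,0],[0,0,0]]]'
python3 go.py .5651 .0664 .033 85.5
python3 - <<'E'
from h import *
o=monitor.get_obs(); p,d=optics.grab_frame('wrist'); np.savez('w7.npz',p=p,d=d,pos=o['tcp_pos'],ori=o['orientation'])
cv2.imwrite('pics/w7.png',cv2.resize(np.clip(p[100:350,200:440,::-1]*1.6,0,255).astype(np.uint8),None,fx=2.3,fy=2.3))
E
```

```text
clock: 23.4
tcp_pos: [0.5663, 0.067, 0.0431]
orientation: [0.119, 3.137, 0.001]
contact_force: [0.1, -0.1, -1.0]
grip_width: 0.0188
gripper_force: 54.7
t 23.4 pos [0.5663 0.067  0.0431] yawY 85.6 F [ 0.1 -0.1 -1. ] w 0.0188 q [-0.5   0.58  0.36  1.97 -0.33  0.65  1.56]
shift now axes [ 0.12 -0.07  1.01] turn [0.001 0.002 0.002] shift after turn [ 0.11 -0.07  1.01]
```

View pics/w7.png

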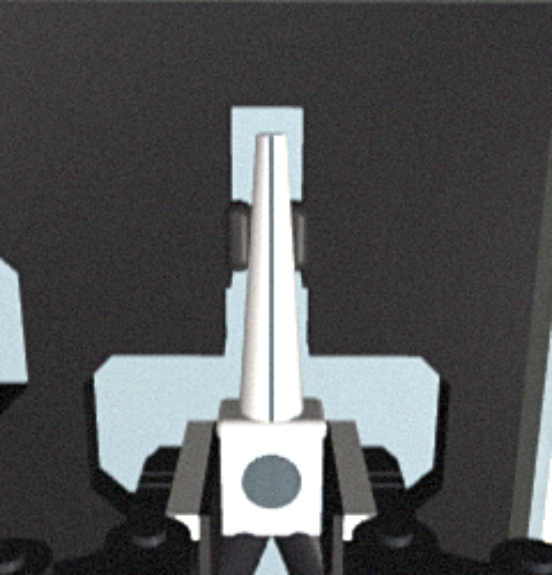

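Run:
```python
from h import *
z=np.load('w7.npz'); o=dict(tcp_pos=z['pos'],orientation=z['ori']); M=model('wrist',o); T=Ro.from_rotvec(z['ori'])
def tl(u,v,h): return (T.inv().apply(cast(M,(u,v),h)[0]-z['pos'])*1e3).round(1)[:2]
c=lambda x,y:(200+x/2.3,100+y/2.3)
h=z['pos'][2]
print('tip',tl(*c(271,133),h+.009),'rivet',tl(*c(271,482),h+.011),'blk',tl(*c(271,424),h+.011),tl(*c(271,536),h+.011),'slot end',tl(*c(267,106),.036),'rec low',tl(*c(160,356),.036),tl(*c(380,356),.036))
print('rec L/R floor',tl(*c(94,420),.026),tl(*c(440,420),.026))
```

```text
tip [65.4 -0.2] rivet [ 2.4 -0.2] blk [14.1 -0.2] [-9.  -0.2] slot end [68.9 -0.9] rec low [ 20.6 -22.3] [20.5 21.6]
rec L/R floor [  2.  -38.8] [ 1.9 36.8]
```

```bash
python3 -m crank '[[[0.06,-0.08,0.3],[0,0,0]],[[0,0,0.3],[0,0,0]],[[0,0,0.3],[0,0,0]],[[0,0,0],[0,0,0]],[[0,0,0],[0,0,0]]]'
python3 -m crank '[[[0,0,0.2],[0,0,0]],[[0,0,0.2],[0,0,0]],[[0,0,0.2],[0,0,0]],[[0,0,0],[0,0,0]],[[0,0,0],[0,0,0]]]'
```

```text
clock: 23.95
tcp_pos: [0.5648, 0.0661, 0.0328]
orientation: [0.119, 3.139, -0.0]
contact_force: [2.0, 0.2, -2.9]
grip_width: 0.0189
gripper_force: 54.4
clock: 24.45
tcp_pos: [0.5649, 0.0662, 0.0269]
orientation: [0.119, 3.138, 0.0]
contact_force: [1.2, -0.3, 0.8]
grip_width: 0.0187
gripper_force: 55.0
```

```bash
python3 -m crank '[[[0,0,0.1],[0,0,0]],[[0,0,0.1],[0,0,0]],[[0,0,0],[0,0,0]]]'
python3 -m crank '[[[0,0,0],[0,0,0]],[[0,0,0],[0,0,0]],[[0,0,0],[0,0,0]],[[0,0,-2],[0,0,0]],[[0,0,-4],[0,0,0]]]' 3.4
python3 -m crank '[[[0,0,-3],[0,0,0]],[[0,0,0],[0,0,0]],[[0,0,0],[0,0,0]]]'
python3 - <<'E'
from h import *
o=monitor.get_obs(); p,d=optics.grab_frame('wrist'); np.savez('w8.npz',p=p,d=d,pos=o['tcp_pos'],ori=o['orientation'])
cv2.imwrite('pics/w8.png',np.clip(p[:,:,::-1]*1.6,0,255).astype(np.uint8))
M=model('wrist',o); f,cx,cy,R,t=M
def wz(X):
    u,v=proj(M,X)[0].round().astype(int); D=d[v-1:v+2,u-1:u+2]; D=np.median(D[D>0]); return (u,v),(R.T@(np.array([(u-cx)/f*D,(v-cy)/f*D,D])-t)).round(4)
a=np.radians(-4.5); ex=np.array([np.cos(a),np.sin(a),0]); ey=np.array([-ex[1],ex[0],0]); J=np.array([.562,.066,.038])
for n,X in[('joint',J+ex*.006),('joint',J-ex*.005),('nose',J-ex*.03),('nose',J-ex*.05),('foam',J-ex*.04+ey*.02),('foam',J-ex*.04-ey*.02),('driver',[.53,-.018,.044])]: print(n,wz(X))
E
```

```text
clock: 24.75
tcp_pos: [0.5663, 0.066, 0.0267]
orientation: [0.12, 3.136, 0.002]
contact_force: [-0.5, -1.4, 18.0]
grip_width: 0.0184
gripper_force: 56.7
clock: 25.25
tcp_pos: [0.5611, 0.0661, 0.0823]
orientation: [-0.118, -3.132, 0.003]
contact_force: [0.2, -0.3, -0.1]
grip_width: 0.0337
gripper_force: 0.0
clock: 25.55
tcp_pos: [0.5639, 0.0665, 0.1146]
orientation: [-0.118, -3.139, -0.001]
contact_force: [-0.7, 0.2, -0.4]
grip_width: 0.0336
gripper_force: 0.0
joint ((np.int64(317), np.int64(254)), array([0.5678, 0.0657, 0.0388]))
joint ((np.int64(317), np.int64(238)), array([0.5567, 0.0666, 0.0387]))
nose ((np.int64(317), np.int64(201)), array([0.5323, 0.0684, 0.0371]))
nose ((np.int64(317), np.int64(169)), array([0.5122, 0.07  , 0.0357]))
foam ((np.int64(349), np.int64(185)), array([0.5237, 0.0896, 0.0362]))
foam ((np.int64(285), np.int64(185)), array([0.5206, 0.0488, 0.0362]))
driver ((np.int64(180), np.int64(210)), array([ 0.5303, -0.0181,  0.0432]))
```

View pics/w8.png

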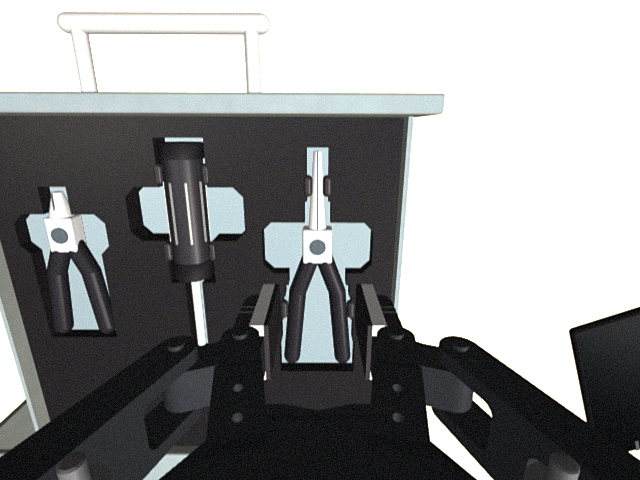

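Both tools are home: the pliers' joint top is 2.5 mm above the foam against 2 expected, and the driver is unchanged. To shut the drawer I'll push on its face with closed fingers lowered into the gap behind the bar.

```bash
python3 - <<'E'
from h import *
z=np.load('w8.npz'); o=dict(tcp_pos=z['pos'],orientation=z['ori']); M=model('wrist',o)
print('bar',cast(M,[(62,22),(160,22),(266,22)],.055).round(4).tolist(),'face top front/back',cast(M,[(160,95),(160,113)],.074).round(4).tolist())
E
python3 -m crank '[[[3.8,-2.5,0],[0,0,0]],[[3.8,-2.5,0],[0,0,0]],[[3.8,-2.5,0],[0,0,0]],[[0,0,0],[0,0,0]],[[0,0,0],[0,0,0]]]' 0 30
python3 go.py .45 -.009 .045 85.5
```

```text
bar [[0.426, -0.0546, 0.055], [0.4298, -0.0045, 0.055], [0.4338, 0.0497, 0.055]] face top front/back [[0.4664, -0.004, 0.074], [0.4747, -0.0057, 0.074]]
clock: 26.1
tcp_pos: [0.4434, -0.0003, 0.1138]
orientation: [-0.12, -3.137, 0.0]
contact_force: [0.3, 0.1, -0.0]
grip_width: -0.0001
gripper_force: 0.0
t 26.1 pos [ 4.434e-01 -3.000e-04  1.138e-01] yawY 85.6 F [ 0.3  0.1 -0. ] w -0.0001 q [-0.53  0.29  0.46  2.22 -0.2   0.67  1.57]
shift now axes [-0.74 -0.81  6.88] turn [-0.    -0.003  0.002] shift after turn [-0.73 -0.82  6.88]
```

```bash
python3 -m crank '[[[-0.7,-0.5,0],[0,0,0]],[[0,0,0.5],[0,0,0]],[[0,0,0],[0,0,0]]]'
python3 go.py .45 -.005 .045 85.5
```

```text
clock: 26.4
tcp_pos: [0.4523, -0.0054, 0.109]
orientation: [-0.118, -3.139, 0.001]
contact_force: [0.6, 0.9, -1.0]
grip_width: -0.0005
gripper_force: 0.0
t 26.4 pos [ 0.4523 -0.0054  0.109 ] yawY 85.7 F [ 0.6  0.9 -1. ] w -0.0005 q [-0.51  0.31  0.46  2.21 -0.22  0.67  1.59]
shift now axes [0.22 0.02 6.4 ] turn [-0.001 -0.001  0.003] shift after turn [0.23 0.02 6.4 ]
```

```bash
python3 -m crank '[[[0.15,0,1.5],[0,0,0]],[[0,0,1.5],[0,0,0]],[[0,0,1.5],[0,0,0]],[[0,0,1.5],[0,0,0]],[[0,0,0],[0,0,0]]]'
python3 -m crank '[[[-0.5,0,0],[0,0,0]],[[-0.7,0,0],[0,0,0]],[[-1,0,0],[0,0,0]],[[-1.5,0,0],[0,0,0]],[[-1.5,0,0],[0,0,0]]]'
python3 go.py .65 -.02 .045 85.5
```

```text
clock: 26.9
tcp_pos: [0.4491, -0.0053, 0.0482]
orientation: [-0.118, -3.136, 0.002]
contact_force: [-0.8, 0.8, 0.0]
grip_width: -0.0001
gripper_force: 0.0
clock: 27.4
tcp_pos: [0.5029, -0.0094, 0.0501]
orientation: [-0.119, -3.139, -0.0]
contact_force: [-2.7, -1.0, -0.9]
grip_width: 0.0002
gripper_force: 1.3
t 27.4 pos [ 0.5029 -0.0094  0.0501] yawY 85.7 F [-2.7 -1.  -0.9] w 0.0002 q [-0.41  0.49  0.38  2.12 -0.32  0.59  1.7 ]
shift now axes [-14.75   0.05   0.51] turn [ 0.    -0.     0.003] shift after turn [-14.75   0.1    0.51]
```

```bash
python3 -m crank '[[[-2,0,0.1],[0,0,0]],[[-2,0,0.1],[0,0,0]],[[-2,0,0.1],[0,0,0]],[[-2,0,0],[0,0,0]],[[-2,0,0],[0,0,0]]]'
python3 -m crank '[[[-1.5,0,0],[0,0,0]],[[-1.2,0,0],[0,0,0]],[[-1,0,0],[0,0,0]],[[-0.8,0,0],[0,0,0]],[[-0.5,0,0],[0,0,0]]]'
python3 go.py .671 -.02 .045 85.5
```

```text
clock: 27.9
tcp_pos: [0.6034, -0.0172, 0.0475]
orientation: [0.119, 3.139, -0.0]
contact_force: [-3.6, -0.1, 1.1]
grip_width: 0.0001
gripper_force: 1.5
clock: 28.4
tcp_pos: [0.6527, -0.0207, 0.0471]
orientation: [0.119, 3.138, -0.0]
contact_force: [-1.6, -1.5, 1.4]
grip_width: 0.0002
gripper_force: 0.9
t 28.4 pos [ 0.6527 -0.0207  0.0471] yawY 85.7 F [-1.6 -1.5  1.4] w 0.0002 q [-0.33  0.68  0.38  1.76 -0.34  0.76  1.71]
shift now axes [-1.82  0.21  0.22] turn [0.    0.001 0.003] shift after turn [-1.82  0.22  0.21]
```

```bash
python3 -m crank '[[[-0.4,0,0],[0,0,0]],[[-0.4,0,0],[0,0,0]],[[-0.3,0,0],[0,0,0]],[[-0.3,0,0],[0,0,0]],[[0,0,0],[0,0,0]]]'
python3 -m crank '[[[-0.2,0,0],[0,0,0]],[[-0.2,0,0],[0,0,0]],[[0,0,0],[0,0,0]]]'
python3 -m crank '[[[-0.2,0,0],[0,0,0]],[[0,0,0],[0,0,0]]]'
```

```text
clock: 28.9
tcp_pos: [0.6663, -0.0217, 0.0469]
orientation: [0.119, 3.138, -0.0]
contact_force: [0.9, 0.6, -0.2]
grip_width: 0.0002
gripper_force: 0.0
clock: 29.2
tcp_pos: [0.6699, -0.0219, 0.0468]
orientation: [0.119, 3.139, 0.0]
contact_force: [-0.4, -0.3, 0.4]
grip_width: 0.0
gripper_force: 0.3
clock: 29.4
tcp_pos: [0.6713, -0.0221, 0.0467]
orientation: [-0.119, -3.139, -0.0]
contact_force: [-2.4, 0.9, 1.9]
grip_width: 0.0001
gripper_force: 1.4
```

```bash
python3 -m crank '[[[-0.2,0,0],[0,0,0]],[[-0.2,0,0],[0,0,0]],[[0,0,0],[0,0,0]]]'
python3 -m crank '[[[-0.2,0,0],[0,0,0]],[[0,0,0],[0,0,0]]]'
```

```text
clock: 29.7
tcp_pos: [0.6712, -0.022, 0.0465]
orientation: [-0.119, -3.13, -0.002]
contact_force: [-16.7, 1.5, 12.7]
grip_width: 0.0
gripper_force: 8.3
clock: 29.9
tcp_pos: [0.6711, -0.022, 0.0465]
orientation: [-0.119, -3.126, -0.003]
contact_force: [-24.3, 2.8, 19.0]
grip_width: -0.0
gripper_force: 11.4
```

```bash
python3 -m crank '[[[0.5,0,0],[0,0,0]],[[0.5,0,0],[0,0,0]],[[0,0,0],[0,0,0]]]'
python3 -m crank '[[[0,0,-2],[0,0,0]],[[0,0,-4],[0,0,0]],[[0,0,-4],[0,0,0]],[[0,0,-4],[0,0,0]],[[3,4,-4],[0,0,0]]]'
python3 -m crank '[[[3,4,0],[0,0,0]],[[3,4,0],[0,0,0]],[[3,4,0],[0,0,0]],[[3,4,0],[0,0,0]],[[3,4,0],[0,0,0]]]'
python3 -m crank '[[[0,0,0],[0,0,0]],[[0,0,0],[0,0,0]],[[0,0,0],[0,0,0]]]' >/dev/null
python3 - <<'E'
from h import *
p,d=optics.grab_frame('scene'); M=model('top')
q,_=optics.grab_frame('top'); q=q[150:260,200:350]
p=cv2.resize(p[200:420,140:380],(420,385)); q=cv2.resize(q,(380,279))
b=np.zeros((385,800,3),np.uint8); b[:,:420]=p; b[:279,420:]=q; cv2.imwrite('pics/end.png',b[:,:,::-1])
E
```

```text
clock: 30.2
tcp_pos: [0.6678, -0.0219, 0.047]
orientation: [0.119, 3.138, -0.0]
contact_force: [0.6, -0.2, -0.7]
grip_width: -0.0001
gripper_force: 0.0
clock: 30.7
tcp_pos: [0.6495, 0.0052, 0.2215]
orientation: [0.131, 3.132, -0.006]
contact_force: [0.9, 0.7, 0.1]
grip_width: 0.0004
gripper_force: 0.0
clock: 31.2
tcp_pos: [0.5117, 0.2236, 0.2185]
orientation: [0.119, 3.138, 0.002]
contact_force: [0.9, 0.3, 1.5]
grip_width: 0.0002
gripper_force: 0.0
```

View pics/end.png

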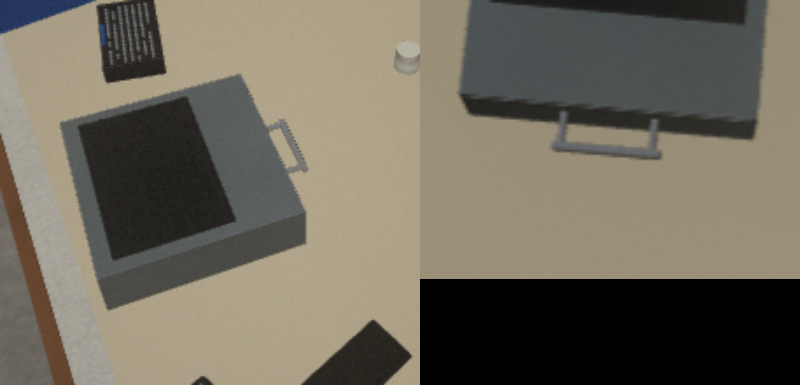

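The drawer is fully shut, with no gap between chest and face, and the arm is clear of everything. Handing in.

```bash
python3 -c "
from bench import r
print(r.hand_in())"
```

```text
the job is handed in; nothing more can be done
None
```

The pliers and screwdriver are pressed home in their own foam cutouts, the drawer is pushed shut to its stop, the arm touched none of the other things on the bench, and the job was handed in at about 32 s (verdict not shown).

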